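# Refill the jar-lid magazine

### The arm

A 6-joint arm with a two-finger parallel gripper is mounted at the origin on the work surface. World frame = base frame: x ahead of the robot, y to its left, z up, the work surface at z = 0. Lengths are in m, angles in rad, forces in N, time in s.
With the tool pointing down it reaches from about 0.425 to 0.95 m from the base axis. Payload 3.5 kg.
Tool frame: the origin (TCP) lies midway between the tips of the shut fingers; the grasp point (between the pads) lies 19 mm behind it; z points along the fingers, y is the line along which they close (so a half turn about z gives the same grasp; the last joint's range is limited). The gripper opens to 85 mm and grips with 20 to 120 N. Pads are 22 mm wide; open, the fingers measure 114 mm over their backs; the gripper's body (76 mm by 85 mm) begins 54 mm behind the grasp point. The pads swing forward as they close: fully open they stand 13 mm farther back than shut.
Start: joints at [-1.435, 0.286, 1.577, -0, 1.279, -0.15], TCP at [0.19, -0.648, 0.231] pointing down, gripper open.
Joint ranges: [-2.77, 2.77], [-0.9, 2.22], [0.21, 2.48], [-1.53, 4.67], [0.24, 2.81], [-2.84, 2.84]. Speed limits (rad/s): [2.79, 2.79, 3.14, 3.14, 3.14, 3.14].

### API

Orientations are given as a unit quaternion [x, y, z, w].
In Python, from plant import ctrl gives the robot as it stands.
- The arm moves only by the tool arm_command, never from a script. Its argument "steps" is one flat list of numbers, 5 for each row, row after row: the opening in per cent of the stroke, from 0 (shut) to 100 (fully open), then the shift along the tool's x, y, z each as a share of 25 mm, from -1 to 1, then the turn about the tool's z as a share of 0.1 rad, from -1 to 1. In form: [grip, tx, ty, tz, spin, grip, tx, ty, tz, spin, ...]. A call has 1 to 8 rows; each row shifts and turns the commanded pose from where the row before left it, along the tool's axes as they then stand; what a row does not reach is not made up. A row lasts 1/12 s, in which the tool goes at most 41.7 mm and 7.16 degrees, less where a joint would pass 70% of its speed; a pose out of reach is approached as far as the arm can. A call with a number of a shift or a turn outside -1 to 1 is refused whole. A call with a gripper value outside its range is refused whole. The fingers move at their own pace and stop on an object; "squeeze" is the grip in N (left out, the last holds). Time passes only in rows, so rows that do not move let the fingers close. It gives the time, the measured TCP pose, the force, the opening and the grip force at its end, in the units of the state.
- ctrl.get_state(): the state, without advancing time (a new reading comes with each control period).
- ctrl.read_camera(name): name is "scene" or "top"; returns the picture (400x640x3 uint8, red, green, blue); there is no depth.
- ctrl.camera_model(name): a dict with "intrinsics" (3x3 intrinsics, pixels), "D" ([k1, k2, p1, p2, k3] as OpenCV has them; the pictures are not rectified), "rvec" (rotation vector, rad) and "tvec" (3), from world to camera coordinates, as OpenCV has them. Camera axes: x right, y down, z forward; pixel columns grow to the right and rows downward; lengths in m; the calibration is good to about 2 mm. A picture is of the moment at which its call begins. camera_model takes no time and is no camera call.
- ctrl.sign_off(): hands the job in; it is judged then, once.
The state is a dict: "time": time; "qpos": joint angles; "dq": joint speeds; "joint_efforts": joint torques, N m; "eef_pos": TCP position; "tcp_rot": TCP orientation; "contact_force": force on the tool from outside, world axes, zero at the start; "wrist_torque": the same for the moment, N m; "opening": opening from 0.0 (shut) to 1.0 (fully open); "finger_force": force on a finger pad.
Only numpy, scipy, OpenCV 4.12 (cv2) and the standard library are available. Lean on these libraries where they do the work, as an engineer would, in place of code of your own. Each camera call takes 0.05 s, during which the arm holds its last target. There are 200 camera calls.

### The job

Refill the spring-fed lid magazine of the jar capper with the two gold jar lids that lie on the white board: set each one, face up as it lies, on the magazine's mouth and push it straight down against the spring until it snaps in under both brass catches and stays there when you let go. The wide white lid is for another jar; leave it, and everything else on the bench, where it is.

Things in the scene. Friction and masses are not known exactly. Their poses are not given: they have to be found in the camera images.
- magazine: spring-fed jar-lid magazine fixed to the bench: base plate 150 (x) x 100 (y) x 12 mm; four upright 8 mm steel guide rods at x = +-27, y = +-22.7 mm leave a round well 62.6 mm wide for 60 mm lids; rods straight up to 126 mm above the bench, then tapering to points at 134 mm to lead a lid in. A coil spring lifts a blue follower in the well. Origin: centre of the underside, on the well's axis; z up.
- magazine_mouth (a point): point on the well's axis at the flat undersides of the two brass catches, 110 mm above the bench; axes as the magazine's. A loaded lid's top face is at or below it. The catches sit on the -x and +x sides, in housings spanning y = +-11, x = 36 to 56 mm, 127 mm high (knobs out to 67 mm). The +y and -y sides are open between the rods, 46 mm wide, so fingers holding a lid across y fit there.
- magazine_rest (a point): point on the well's axis 118 mm above the bench: where the centre of a lid's underside lies when the lid is just set in the mouth, resting on the bevels of the catches, not yet pushed in (its top face is then 128 mm above the bench, below the rods' points).
- follower_top (a point): centre of the top face of the blue follower plate (56 mm diameter, 10 mm thick). At rest it stands 107 mm above the bench.
- follower (a joint): how far the follower is pushed down, m: 0 at its upper stop (magazine empty), 0.066 at the bottom. The spring pushes up with 5 N plus 200 N per metre. One lid held by the catches leaves it near 0.007, two near 0.017.
- catch_near (a joint): how far the catch on the magazine's -x side is pushed back, m: 0 = fully out, nose 26 mm from the axis (4 mm over a lid's rim); 0.0065 = fully back. Bevelled 60 degrees above, flat below: a lid pushed down drives it back, then it snaps out over the lid once the lid's top is under 110 mm above the bench; push 2 to 4 mm beyond that. About 8 to 15 N in all for catches and follower.
- catch_far (a joint): the same for the catch on the magazine's +x side.
- gold_lid_1: gold metal twist-off jar lid, 60 mm diameter, 10 mm high, ribbed rim, about 14 g, lying face up on the board. Origin: centre of its underside; z up out of its face.
- gold_lid_2: the second gold lid, the same as the first. Either may go in first.
- board: white plastic board fixed on the bench, 220 (x) x 300 (y) x 12 mm thick, on which the three lids lie in a row along its y, about 100 mm apart, in any order, each off the row by up to 30 mm in x. Origin: centre of its underside.
- wide_lid: white jar lid, 84 mm diameter, 12 mm high, lying on the board; a bystander. Origin: centre of its underside.
- jar_1: closed honey jar: amber glass, gold 60 mm lid, 72 mm diameter, 94 mm tall; a bystander. Origin: centre of its underside.
- jar_2: closed honey jar: amber glass, gold 60 mm lid, 72 mm diameter, 94 mm tall; a bystander. Origin: centre of its underside.
- jar_3: closed honey jar: amber glass, gold 60 mm lid, 72 mm diameter, 94 mm tall; a bystander. Origin: centre of its underside.
- water_bottle: clear water bottle, 66 mm diameter, 219 mm tall; a bystander. Origin: centre of its underside.
- tumbler: drinking glass, 68 mm diameter, 110 mm tall; a bystander. Origin: centre of its underside.
- tape_roll: cardboard roll of packing tape lying flat, 90 mm outside diameter, 48 mm high; a bystander. Origin: centre of its underside.
- small_carton: small closed carton 100 x 70 x 90 mm high, brown with red print; a bystander. Origin: centre of its underside.
Not all that is in view belongs to the job. Leave any black look-alike of the gold_lid_1 alone.

How it is judged:
At the end, for the whole second after the job is handed in: Both gold lids rest in the magazine, level within 0.1 rad, within 5 mm of its axis, undersides 8.5 mm or more below the catches; follower held down over 14.5 mm; both catches out again (within 1.5 mm). Nothing else shifted over 40 mm or tipped (horizontal distance between each of gold_lid_1, gold_lid_2 and magazine_mouth below 0.005 m and z of each of gold_lid_1, gold_lid_2 in the frame of magazine_mouth below -0.0085 m and angle between each of gold_lid_1, gold_lid_2's own z axis and vertical below 0.1 rad and linear speed of each of gold_lid_1, gold_lid_2 below 0.02 m/s and value of joint follower above 0.0145 m and value of joint each of catch_near, catch_far below 0.0015 m); the robot touches nothing.
It fails at once if the wide white lid is shifted by more than 40 mm or tipped over (distance of wide_lid from where it was at the start of the episode above 0.04 m or angle between wide_lid's own z axis and vertical above 0.4 rad).
It fails at once if a honey jar is shifted by more than 40 mm or tipped over (distance of any of jar_1, jar_2, jar_3 from where it was at the start of the episode above 0.04 m or angle between any of jar_1, jar_2, jar_3's own z axis and vertical above 0.4 rad).
It fails at once if the water bottle or tumbler is shifted by more than 40 mm or tipped over (distance of any of water_bottle, tumbler from where it was at the start of the episode above 0.04 m or angle between any of water_bottle, tumbler's own z axis and vertical above 0.4 rad).
It fails at once if the tape roll or small carton is shifted by more than 40 mm or tipped over (distance of any of tape_roll, small_carton from where it was at the start of the episode above 0.04 m or angle between any of tape_roll, small_carton's own z axis and vertical above 0.4 rad).
It also fails if it takes over 72 s, if anything falls off the work surface, if the arm or the gripper's body presses on something with over 40 N, if the wrist force passes 120 N, or if a joint passes its speed limit or range.

## Working session

There is one attempt and no reset: what is moved stays moved. The work goes in short steps, Python scripts to look and compute and a tool call to move; the robot and the scene stay as the last step left them, time stands still between calls to the robot, and variables do not carry over. Pictures are saved under pics/ and viewed, at most 13 in all, crops included, and the job is handed in when it is done.

Besides the shell and the picture viewer there is one more tool, called as name(argument=value, ...), one argument or row to a line, values as JSON. arm_command: Moves the arm, as the interface text tells. Its arguments: {"type":"object","properties":{"steps":{"type":"array","items":{"type":"number"}},"squeeze":{"type":"number"}},"required":["steps"]}

```bash
mkdir -p pics
cat > h.py <<'E'
import numpy as np, cv2
from plant import ctrl
def cam(n):
    m=ctrl.camera_model(n); return np.array(m["intrinsics"],float),np.array(m["D"],float),np.array(m["rvec"],float).reshape(3,1),np.array(m["tvec"],float).reshape(3,1)
def ray(n,p):
    K,D,r,t=cam(n);R=cv2.Rodrigues(r)[0]
    u=cv2.undistortPoints(np.array([[p]],float),K,D)[0,0]
    d=R.T@np.array([u[0],u[1],1]);return (-R.T@t).ravel(),d/np.linalg.norm(d)
def onz(n,p,z):
    c,d=ray(n,p);return c+d*(z-c[2])/d[2]
def tri(obs):
    A=np.zeros((3,3));b=np.zeros(3);L=[ray(*o) for o in obs]
    for c,d in L:
        P=np.eye(3)-np.outer(d,d);A+=P;b+=P@c
    x=np.linalg.solve(A,b);return x,[np.linalg.norm((np.eye(3)-np.outer(d,d))@(x-c)) for c,d in L]
def proj(n,X):
    K,D,r,t=cam(n);return cv2.projectPoints(np.atleast_2d(np.array(X,float)),r,t,K,D)[0][:,0]
def shot(n,f):
    im=ctrl.read_camera(n)[:,:,::-1].copy();cv2.imwrite(f,im);return im
E
python3 - <<'E'
from h import *
a=shot("scene","pics/raw_s.png");b=shot("top","pics/raw_t.png")
for n in("scene","top"):
    c,d=ray(n,(320,200));print(n,c,d)
s=ctrl.get_state();print(s)
E
```

```text
scene [ 1.23422071 -0.33544416  1.17387614] [-0.48519665  0.23240335 -0.84295486]
top [ 0.31213935 -0.00914007  1.53801216] [ 0.18088831  0.01149738 -0.98343644]
{'time': 0.1, 'qpos': array([-1.43500678e+00,  2.87075066e-01,  1.57803381e+00,  4.59713992e-05,
        1.27859649e+00, -1.50039529e-01]), 'dq': array([ 0.00096361, -0.00100786, -0.00360662,  0.00122566,  0.00302571,
       -0.00126459]), 'joint_efforts': array([ 1.07225584e-03, -4.07294333e+01, -2.93698043e+01, -1.01840239e-04,
        3.40276194e-03,  5.49804341e-06]), 'eef_pos': array([ 0.19025067, -0.647017  ,  0.2300851 ]), 'tcp_rot': array([ 9.89805481e-01,  1.42421885e-01,  2.95302948e-05, -1.05617295e-03]), 'contact_force': array([-0.0943374 , -0.52090627, -0.26537245]), 'wrist_torque': array([ 0.01744462,  0.01403401, -0.01830745]), 'finger_force': 0.0, 'opening': 0.9975149748573398}
```

View pics/raw_s.png

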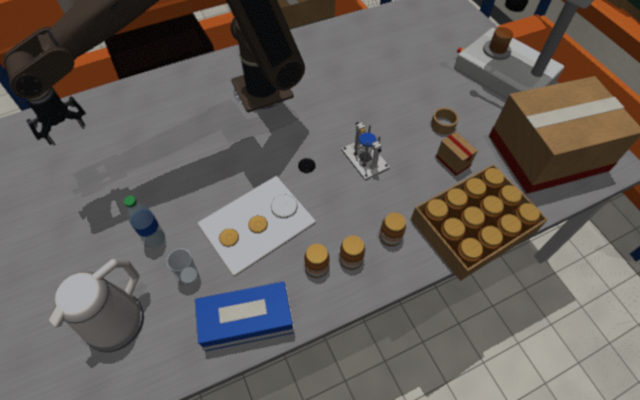

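View pics/raw_t.png

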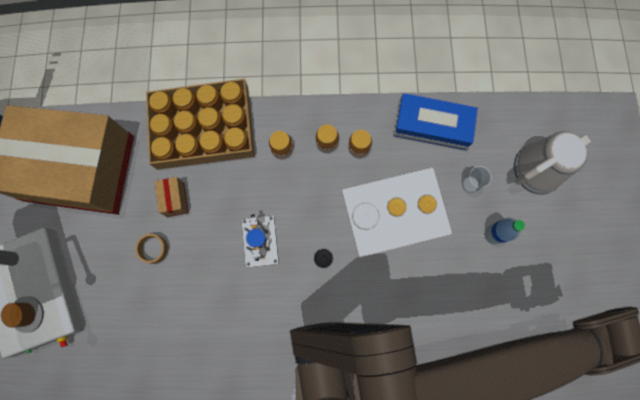

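Run:
```python
from h import *
a=cv2.imread("pics/raw_s.png");b=cv2.imread("pics/raw_t.png")
def c(im,x,y,w,h): return cv2.resize(im[y:y+h,x:x+w],(400,300),interpolation=cv2.INTER_CUBIC)
M=np.vstack([np.hstack([c(a,195,175,132,99),c(b,340,165,120,90)]),np.hstack([c(a,320,110,100,75),c(b,210,200,100,75)])])
cv2.imwrite("pics/m1.png",M)
for n,im,boxes in(("scene",a,[(215,225,243,250),(244,212,272,236)]),("top",b,[(414,190,441,217),(384,193,411,220)])):
    for x0,y0,x1,y1 in boxes:
        h=cv2.cvtColor(im[y0:y1,x0:x1],cv2.COLOR_BGR2HSV);m=(h[...,1]>110)&(h[...,2]>80)
        ys,xs=np.nonzero(m);print(n,len(xs),xs.mean()+x0,ys.mean()+y0,xs.min()+x0,xs.max()+x0,ys.min()+y0,ys.max()+y0, onz(n,(xs.mean()+x0,ys.mean()+y0),.018).round(4))
```

```text
scene 241 228.48547717842322 237.09128630705393 220 237 229 245 [ 0.5731 -0.3221  0.018 ]
scene 228 257.4956140350877 223.64912280701753 249 266 216 231 [ 0.5663 -0.2264  0.018 ]
top 238 426.97058823529414 203.68067226890756 419 435 195 212 [ 0.5714 -0.3224  0.018 ]
top 244 396.34016393442624 206.54098360655738 388 405 198 215 [ 0.565  -0.2264  0.018 ]
```

View pics/m1.png

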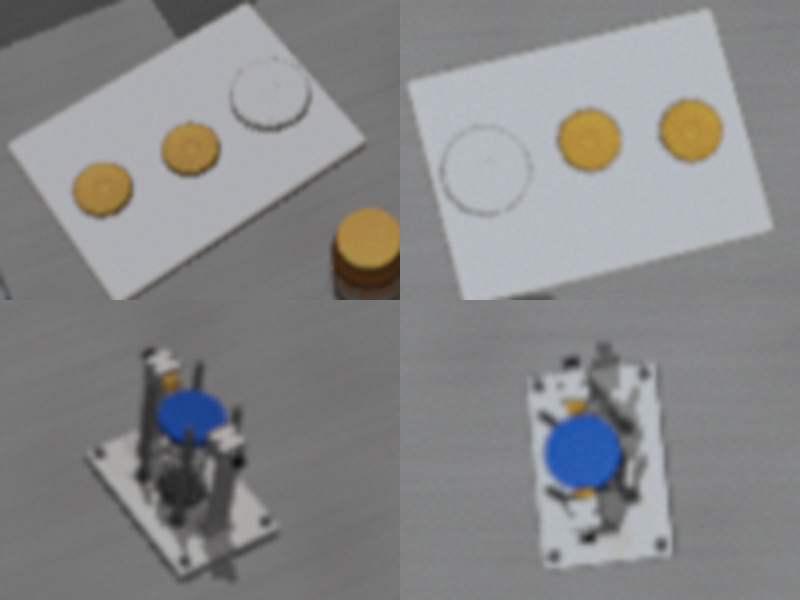

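Run:
```python
from h import *
a=cv2.imread("pics/raw_s.png");b=cv2.imread("pics/raw_t.png")
P={}
for n,im,(x0,y0,x1,y1) in(("scene",a,(350,125,385,150)),("top",b,(235,215,275,260))):
    h=cv2.cvtColor(im[y0:y1,x0:x1],cv2.COLOR_BGR2HSV);m=(h[...,1]>150)&(abs(h[...,0].astype(int)-110)<15)
    cs=cv2.findContours(m.astype(np.uint8),0,1)[0];c=max(cs,key=len)
    e=cv2.fitEllipse(c);xs=c[:,0,:];P[n]=(e[0][0]+x0,e[0][1]+y0);print(n,e,m.sum(),P[n],onz(n,P[n],.107).round(4))
print("fol",tri([(n,P[n]) for n in P]))
for p,q in(((228.49,237.09),(426.97,203.68)),((257.5,223.65),(396.34,206.54))): print("lid",tri([("scene",p),("top",q)]))
S=[(88,456),(183,578),(278,527)];T=[(528,378),(657,363),(671,555),(544,568)]
Sw=[onz("scene",(320+(u+.5)/4-.5,110+(v-300+.5)/4-.5),.012) for u,v in S]
Tw=[onz("top",(210+(u-400+.5)/4-.5,200+(v-300+.5)/4-.5),.012) for u,v in T]
print(np.round(Sw,4));print(np.round(Tw,4),np.mean(Tw,0), "S mid",(Sw[0]+Sw[2])/2)
for A,B in((Tw[3],Tw[0]),(Tw[2],Tw[1])): d=B-A;print("yaw",np.arctan2(d[1],d[0]),np.linalg.norm(d))
for A,B in((Tw[1],Tw[0]),(Tw[2],Tw[3]),(Sw[1],Sw[0]),(Sw[2],Sw[1])): d=B-A;print("edge ang",np.arctan2(d[1],d[0]),np.linalg.norm(d))
```

```text
scene ((16.96425437927246, 13.475983619689941), (11.582414627075195, 15.189142227172852), 86.16751098632812) 148 (366.96425437927246, 138.47598361968994) [0.471  0.1953 0.107 ]
top ((20.56312370300293, 22.530195236206055), (16.74477767944336, 17.460004806518555), 107.81245422363281) 252 (255.56312370300293, 237.53019523620605) [0.4705 0.1954 0.107 ]
fol (array([0.47054883, 0.19551103, 0.10638212]), [np.float64(5.06624025334896e-05), np.float64(5.0662402533459646e-05)])
lid (array([ 0.5718154 , -0.32244333,  0.01590659]), [np.float64(0.0003548610446170371), np.float64(0.00035486104461710866)])
lid (array([ 0.56532448, -0.22644669,  0.01641492]), [np.float64(0.0002188570546838819), np.float64(0.00021885705468371639)])
[[0.4068 0.1413 0.012 ]
 [0.5544 0.1544 0.012 ]
 [0.5418 0.2517 0.012 ]]
[[0.539  0.2522 0.012 ]
 [0.5483 0.1522 0.012 ]
 [0.4006 0.1426 0.012 ]
 [0.3928 0.2395 0.012 ]] [0.47017436 0.19663916 0.012     ] S mid [0.47426755 0.19648088 0.012     ]
yaw 0.08653914267740469 0.14675314571753148
yaw 0.06439091185447818 0.14798217046914658
edge ang 1.6631708475414189 0.10050083937664948
edge ang 1.6510995729109237 0.09722374329475923
edge ang -3.0532576141674816 0.14825636398583159
edge ang -1.4412487108788539 0.09813095582059916
```

Run:
```python
from h import *
# wide lid from montage: top (486,170)->; scene (270,93)
w=tri([("scene",(195+270.5*.33-.5,175+91.5*.33-.5)),("top",(340+86.5*.3-.5,165+170.5*.3-.5))]);print("wide",w)
print("bottle cap",tri([("scene",(130,201)),("top",(519,225))]))
print("tumbler",onz("top",(478,178),.1))
for nm,p in(("lid1",(.5718,-.3224,.2)),("mag",(.4705,.1955,.2))): print(nm,proj("top",p),proj("scene",p))
def togo(x,y,yaw=.2858):
    s=ctrl.get_state();d=np.array([x,y])-s["eef_pos"][:2];print("tool mm",1e3*(d@[np.cos(yaw),np.sin(yaw)]),1e3*(d@[np.sin(yaw),-np.cos(yaw)]))
togo(.572,-.3224,.085)
```

```text
wide (array([ 0.53890828, -0.12874005,  0.02167234]), [np.float64(0.0007803706746503483), np.float64(0.000780370674650438)])
bottle cap (array([ 0.47230161, -0.53087652,  0.21410378]), [np.float64(0.001309585728326484), np.float64(0.0013095857283265324)])
tumbler [ 0.63078884 -0.46470547  0.1       ]
lid1 [[439.75254684 192.02119162]] [[216.47179213 204.73352695]]
mag [[250.60306751 233.82145274]] [[369.86229383 118.30252933]]
tool mm 407.9303176293329 -291.0353962827689
```

arm_command(
  steps=[100,0,0,-1,1,100,0,0,-1,1,100,0,0,-1,0,100,0,0,-1,0,100,0,0,0,0],
)

```text
time: 0.52
eef_pos: [0.1906, -0.6494, 0.3382]
tcp_rot: [0.999, 0.043, 0.0, 0.005]
contact_force: [-0.2, 0.2, 1.0]
opening: 0.999
finger_force: 0.0
```

Candidates for a gold lid, by scene pixel:
- jar lids at (316,252), (351,244) and (393,222), plus the crate of jars around (480,215): all stand on jars, so not these
- black lid at (307,165): look-alike, so not this
- white wide lid at (284,206): not this
- flat gold discs on the white board at (228,237) and (257,224): chosen, and confirmed in the enlarged crop

They triangulate to about z = 16 mm, close to the expected 22 mm top minus rim bias.

arm_command(
  steps=[100,0.96,-0.69,0,0,100,0.96,-0.69,0,0,100,0.96,-0.69,0,0,100,0.96,-0.69,0,0,100,0.96,-0.69,0,0,100,0.96,-0.69,0,0,100,0.96,-0.69,0,0,100,0.96,-0.69,0,0],
)

```text
time: 1.18
eef_pos: [0.3705, -0.4922, 0.3299]
tcp_rot: [0.999, 0.043, -0.0, -0.001]
contact_force: [0.4, -0.4, 0.5]
opening: 1.0
finger_force: 0.0
```

arm_command(
  steps=[90,0.96,-0.69,0,0,90,0.96,-0.69,0,0,90,0.96,-0.69,0,0,90,0.96,-0.69,0,0,90,0.96,-0.69,0,0,90,0.96,-0.69,0,0,90,0.96,-0.69,0,0,90,0.96,-0.69,0,0],
)

```text
time: 1.85
eef_pos: [0.55, -0.3383, 0.3299]
tcp_rot: [0.999, 0.043, -0.001, -0.001]
contact_force: [0.3, 0.1, 0.8]
opening: 0.9
finger_force: 0.0
```

arm_command(
  steps=[90,0.8,-0.5,0.5,0,90,0,0,1,0,90,0,0,1,0,90,0,0,1,0,90,0,0,1,0,90,0,0,0.5,0,90,0,0,0,0,90,0,0,0,0],
)

```text
time: 2.52
eef_pos: [0.5678, -0.3254, 0.2055]
tcp_rot: [0.999, 0.043, -0.001, -0.001]
contact_force: [-0.2, 0.5, 0.7]
opening: 0.897
finger_force: 0.0
```

```bash
cat >> h.py <<'E'
from scipy.spatial.transform import Rotation as Ro
def togo(x,y,z):
    s=ctrl.get_state();R=Ro.from_quat(s["tcp_rot"]).as_matrix()
    print("pos",s["eef_pos"].round(4),"go mm",(1e3*R.T@(np.array([x,y,z])-s["eef_pos"])).round(1),"yaw",round(float(np.arctan2(R[1,0],R[0,0])),3),"tilt",R[:2,2].round(4),"t",s["time"])
E
python3 -c "
from h import *
togo(.572,-.3224,.01)"
```

```text
pos [ 0.5678 -0.3254  0.2055] go mm [  4.8  -2.3 195.5] yaw 0.086 tilt [-0.0015  0.0012] t 2.5167
```

arm_command(
  steps=[90,0.19,-0.09,1,0,90,0,0,1,0,90,0,0,1,0,90,0,0,1,0,90,0,0,1,0,90,0,0,1,0,90,0,0,0.6,0,90,0,0,0,0],
)

```text
time: 3.18
eef_pos: [0.5714, -0.3221, 0.0389]
tcp_rot: [0.999, 0.043, -0.002, -0.001]
contact_force: [-0.7, 0.4, -0.0]
opening: 0.899
finger_force: 0.0
```

```bash
python3 -c "
from h import *
togo(.572,-.3224,.01)
a=shot('scene','pics/r2s.png');b=shot('top','pics/r2t.png')
c=lambda im,x,y:cv2.resize(im[y:y+80,x:x+90],(400,356),interpolation=2)
cv2.imwrite('pics/m2.png',np.hstack([c(a,190,190),c(b,385,165)]))"
```

```text
pos [ 0.5714 -0.3221  0.0389] go mm [ 0.6  0.4 28.9] yaw 0.086 tilt [-0.0035  0.0028] t 3.1833
```

View pics/m2.png

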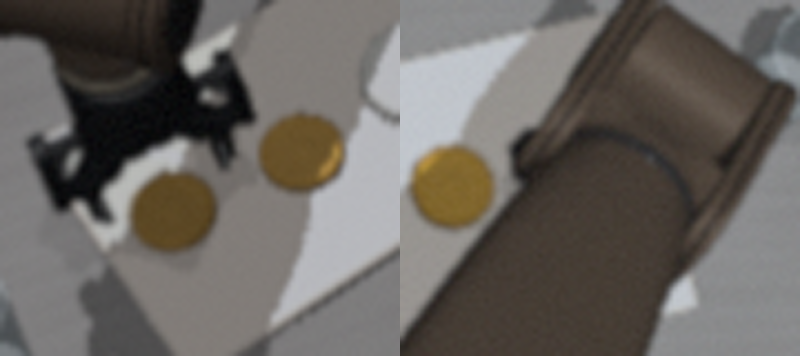

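The crop shows both fingers straddling lid 1, tips at crop (105,215) and (225,160) with the lid at (173,210). I'll lower and close.

arm_command(
  steps=[90,0.02,0.02,0.5,0,90,0,0,0.4,0,90,0,0,0.24,0,90,0,0,0,0],
)

```text
time: 3.62
eef_pos: [0.5722, -0.3226, 0.011]
tcp_rot: [0.999, 0.043, -0.001, -0.001]
contact_force: [0.1, 0.8, -0.6]
opening: 0.902
finger_force: 0.0
```

arm_command(
  steps=[40,0,0,0,0,40,0,0,0,0,40,0,0,0,0,40,0,0,0,0,40,0,0,0,0,40,0,0,0,0],
  squeeze=60,
)

```text
time: 4.12
eef_pos: [0.5738, -0.3238, 0.0137]
tcp_rot: [0.999, 0.043, 0.001, 0.001]
contact_force: [0.5, 0.2, 2.7]
opening: 0.661
finger_force: 63.8
```

arm_command(
  steps=[40,0,0,-0.5,0,40,0,0,-1,0,40,0,0,-1,0,40,0,0,-1,0,40,0,0,-1,0,40,0,0,-1,0,40,0,0,-1,0,40,0,0,-1,0],
)

```text
time: 4.78
eef_pos: [0.5728, -0.323, 0.202]
tcp_rot: [0.999, 0.043, -0.0, -0.0]
contact_force: [-0.3, 0.6, -0.3]
opening: 0.66
finger_force: 63.6
```

arm_command(
  steps=[40,0,0,0,0,40,0,0,0,0],
)

```text
time: 4.95
eef_pos: [0.5739, -0.3239, 0.203]
tcp_rot: [0.999, 0.043, 0.002, 0.001]
contact_force: [-0.4, -0.5, -0.4]
opening: 0.657
finger_force: 63.6
```

```bash
python3 -c "
from h import *
togo(.4705,.1955,.19)
a=shot('scene','pics/r3s.png');b=shot('top','pics/r3t.png')
c=lambda im,x,y:cv2.resize(im[y:y+100,x:x+112],(400,356),interpolation=2)
cv2.imwrite('pics/m3.png',np.hstack([c(a,160,140),c(b,385,150)]))"
```

```text
pos [ 0.5739 -0.3239  0.203 ] go mm [ -58.5 -526.4   11.2] yaw 0.086 tilt [ 0.0035 -0.0028] t 4.95
```

View pics/m3.png

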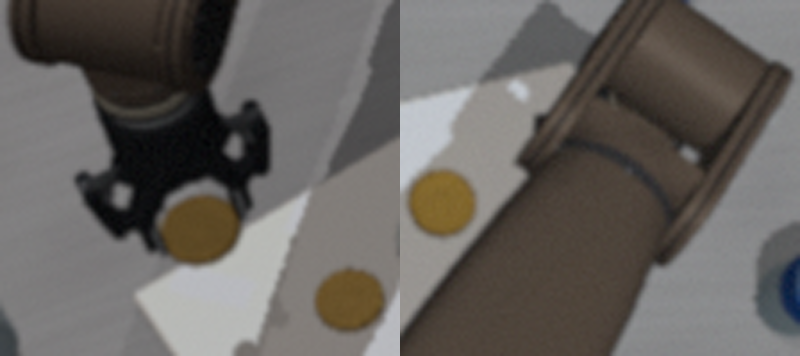

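The lid is held, at scene pixel about (215.7,204), and clear of the board. Next I'll check where it sits relative to the TCP.

```bash
python3 -c "
from h import *
a=cv2.imread('pics/r3s.png');x0,y0,x1,y1=200,190,230,217
h=cv2.cvtColor(a[y0:y1,x0:x1],cv2.COLOR_BGR2HSV);m=(h[...,1]>110)&(h[...,2]>60)
ys,xs=np.nonzero(m);p=(xs.mean()+x0,ys.mean()+y0);print(len(xs),p)
T=np.array([.5739,-.3239,.203])
for dz in(0.004,.006,.008,.01): print(dz,(onz('scene',p,T[2]+dz)-T).round(4))
print(proj('scene',T+[0,0,.006]))
"
```

```text
299 (np.float64(215.69565217391303), np.float64(204.01003344481606))
0.004 [-0.0004  0.0002  0.004 ]
0.006 [0.001  0.0002 0.006 ]
0.008 [0.0024 0.0002 0.008 ]
0.01 [0.0037 0.0002 0.01  ]
[[215.50793866 203.74283651]]
```

arm_command(
  steps=[40,-0.1,-1,0,0,40,-0.1,-1,0,0,40,-0.1,-1,0,0,40,-0.1,-1,0,0,40,-0.1,-1,0,0,40,-0.1,-1,0,0,40,-0.1,-1,0,0,40,-0.1,-1,0,0],
)

```text
time: 5.72
eef_pos: [0.5345, -0.1241, 0.1978]
tcp_rot: [0.999, 0.043, -0.002, -0.001]
contact_force: [1.0, 0.2, 0.1]
opening: 0.66
finger_force: 63.6
```

arm_command(
  steps=[40,-0.1,-1,0,0,40,-0.1,-1,0,0,40,-0.1,-1,0,0,40,-0.1,-1,0,0,40,-0.1,-1,0,0,40,-0.1,-1,0,0,40,-0.1,-1,0,0,40,-0.1,-1,0,0],
)

```text
time: 6.38
eef_pos: [0.4973, 0.073, 0.198]
tcp_rot: [0.999, 0.043, -0.002, -0.0]
contact_force: [-0.2, -0.2, -0.5]
opening: 0.66
finger_force: 63.6
```

arm_command(
  steps=[40,-0.15,-0.9,0,0,40,-0.15,-0.9,0,0,40,-0.15,-0.9,0,0,40,-0.15,-0.9,0,0,40,-0.15,-0.8,0,0,40,0,0,0,0,40,0,0,0,0],
)

```text
time: 6.97
eef_pos: [0.4696, 0.1801, 0.1983]
tcp_rot: [0.999, 0.044, -0.002, 0.0]
contact_force: [-0.8, 0.3, 0.6]
opening: 0.662
finger_force: 63.6
```

```bash
python3 -c "
from h import *
togo(.4705,.1955,.15)"
```

```text
pos [0.4696 0.1801 0.1983] go mm [  2.5 -15.3  48.3] yaw 0.088 tilt [-0.0037 -0.0011] t 6.9667
```

arm_command(
  steps=[40,0.1,-0.6,0.6,0,40,0,0,0.6,0,40,0,0,0.6,0,40,0,0,0,0,40,0,0,0,0],
)

```text
time: 7.38
eef_pos: [0.4714, 0.1938, 0.1538]
tcp_rot: [0.999, 0.042, -0.002, 0.0]
contact_force: [-0.4, 0.6, 0.5]
opening: 0.657
finger_force: 63.6
```

```bash
python3 -c "
from h import *
togo(.4705,.1955,.15)
a=shot('scene','pics/r4s.png');b=shot('top','pics/r4t.png')
c=lambda im,x,y:cv2.resize(im[y:y+80,x:x+80],(400,400),interpolation=2)
cv2.imwrite('pics/m4.png',np.hstack([c(a,325,90),c(b,215,195)]))
x0,y0,x1,y1=345,95,395,150
h=cv2.cvtColor(a[y0:y1,x0:x1],cv2.COLOR_BGR2HSV);m=((h[...,1]>110)&(h[...,2]>50)&(h[...,0]<35)).astype(np.uint8)
n,l,st,ce=cv2.connectedComponentsWithStats(m);i=1+st[1:,4].argmax();p=ce[i]+[x0,y0];print(st[i],p)
T=ctrl.get_state()['eef_pos']
print((onz('scene',p,T[2]+.005)-T).round(4),onz('scene',p,T[2]+.005))
"
```

```text
pos [0.4714 0.1938 0.1538] go mm [-0.7 -1.8  3.8] yaw 0.085 tilt [-0.0036 -0.001 ] t 7.3833
[ 18  26  14  15 165] [369.34545455 128.32121212]
[0.0035 0.0007 0.005 ] [0.47625511 0.19498782 0.16086793]
```

View pics/m4.png

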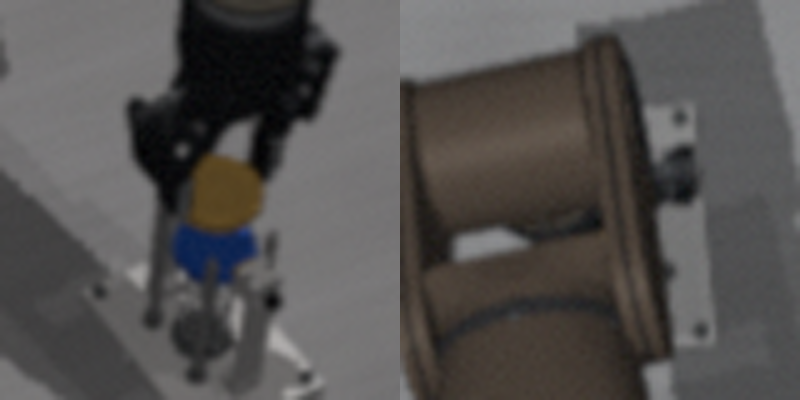

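```bash
python3 -c "
from h import *
a=cv2.imread('pics/r4s.png')
T=np.array([.4714,.1938,.1538]);t=np.linspace(0,6.283,61)
def ov(im,x,y,C,zs,r):
    c=cv2.resize(im[y:y+60,x:x+60],(600,600),interpolation=2)
    for z in zs:
        q=proj('scene',np.c_[C[0]+r*np.cos(t),C[1]+r*np.sin(t),0*t+z]);q=((q-[x,y]+.5)*10).astype(int)
        cv2.polylines(c,[q],True,(0,255,0) if z>.11 else (255,255,255),1)
    return c
c=ov(a,335,105,T,[T[2],T[2]+.01],.030)
q=proj('scene',np.c_[.4705+.028*np.cos(t),.1955+.028*np.sin(t),0*t+.107]);cv2.polylines(c,[((q-[335,105]+.5)*10).astype(int)],True,(255,255,255),1)
cv2.imwrite('pics/m5.png',c)"
```

```text
(no output)
```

View pics/m5.png

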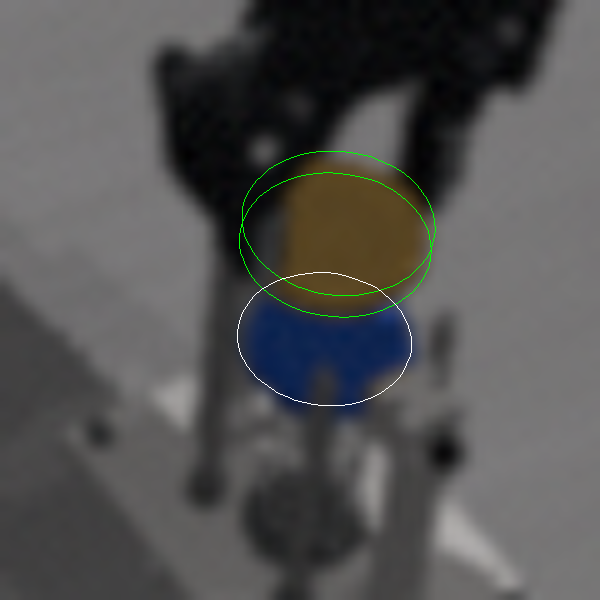

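Lid 1's predicted outline matches the picture to within about 0.5 px, and so does the follower's. I'll lower into the mouth, watching the force.

arm_command(
  steps=[40,0,-0.07,0.5,0,40,0,0,0.5,0,40,0,0,0,0,40,0,0,0,0],
)

```text
time: 7.82
eef_pos: [0.4722, 0.1964, 0.1308]
tcp_rot: [0.999, 0.043, -0.0, 0.0]
contact_force: [-0.1, -0.6, 0.1]
opening: 0.66
finger_force: 63.6
```

```bash
python3 -c "
from h import *
togo(.4712,.1955,.118)"
```

```text
pos [0.4722 0.1964 0.1308] go mm [-1.   0.8 12.8] yaw 0.085 tilt [-0.     -0.0001] t 7.8167
```

arm_command(
  steps=[40,0,0,0.2,0,40,0,0,0.15,0,40,0,0,0,0,40,0,0,0,0],
)

```text
time: 8.15
eef_pos: [0.472, 0.1966, 0.1217]
tcp_rot: [0.999, 0.043, -0.0, 0.0]
contact_force: [-0.3, -0.3, 0.2]
opening: 0.659
finger_force: 63.6
```

```bash
python3 -c "
from h import *
togo(.4712,.1955,.118);print(ctrl.get_state()['contact_force'])"
```

```text
pos [0.472  0.1966 0.1217] go mm [-0.9  1.1  3.7] yaw 0.086 tilt [-0. -0.] t 8.15
[-0.2848503  -0.32708785  0.17793677]
```

arm_command(
  steps=[40,0,0,0.16,0,40,0,0,0.16,0,40,0,0,0,0],
)

```text
time: 8.4
eef_pos: [0.472, 0.1967, 0.1132]
tcp_rot: [0.999, 0.043, -0.0, -0.0]
contact_force: [-0.2, -0.2, 1.1]
opening: 0.658
finger_force: 63.8
```

arm_command(
  steps=[40,0,0,0.16,0,40,0,0,0.16,0,40,0,0,0,0],
)

```text
time: 8.65
eef_pos: [0.4725, 0.1967, 0.1055]
tcp_rot: [0.999, 0.043, 0.001, -0.0]
contact_force: [0.1, 0.5, 4.9]
opening: 0.663
finger_force: 64.3
```

arm_command(
  steps=[40,0,0,0.16,0,40,0,0,0.16,0,40,0,0,0,0],
)

```text
time: 8.9
eef_pos: [0.4725, 0.1968, 0.098]
tcp_rot: [0.999, 0.043, 0.001, -0.0]
contact_force: [0.0, 0.1, 7.0]
opening: 0.661
finger_force: 64.6
```

arm_command(
  steps=[40,0,0,0.1,0,40,0,0,0,0,40,0,0,0,0],
)

```text
time: 9.15
eef_pos: [0.4726, 0.1968, 0.0961]
tcp_rot: [0.999, 0.043, 0.001, -0.0]
contact_force: [-0.7, -0.2, 7.2]
opening: 0.656
finger_force: 64.6
```

```bash
python3 -c "
from h import *
togo(.4712,.1955,.118);print(ctrl.get_state()['contact_force'])
a=shot('scene','pics/r6s.png')
cv2.imwrite('pics/m6.png',cv2.resize(a[100:160,335:395],(600,600),interpolation=2))"
```

```text
pos [0.4726 0.1968 0.0961] go mm [ -1.5   1.1 -21.9] yaw 0.086 tilt [0.001  0.0002] t 9.15
[-0.66670503 -0.18287036  7.20810199]
```

View pics/m6.png

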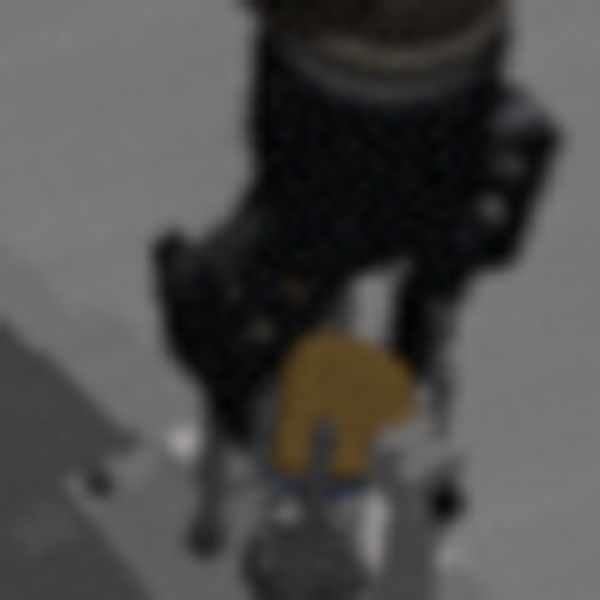

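The lid is in the well. The 7.2 N upward force equals the spring alone at 11 mm, which puts the lid top at about 106 mm with the catches past. I'll release.

arm_command(
  steps=[90,0,0,0,0,90,0,0,0,0,90,0,0,0,0,90,0,0,0,0],
)

```text
time: 9.53
eef_pos: [0.4714, 0.1965, 0.0943]
tcp_rot: [0.999, 0.043, -0.001, 0.0]
contact_force: [-0.4, -0.2, 0.1]
opening: 0.897
finger_force: 0.0
```

arm_command(
  steps=[90,0,0,-1,0,90,0,0,-1,0,90,0,0,-1,0,90,0,0,-1,0,90,0,0.5,0,0,90,0,1,0,0,90,0,1,0,0,90,0,1,0,0],
)

```text
time: 10.2
eef_pos: [0.479, 0.1085, 0.1943]
tcp_rot: [0.999, 0.043, -0.0, 0.0]
contact_force: [0.5, 0.8, -0.0]
opening: 0.901
finger_force: 0.0
```

arm_command(
  steps=[90,0.1,1,0,0,90,0.1,1,0,0,90,0.1,1,0,0,90,0.1,1,0,0,90,0.1,1,0,0,90,0.1,1,0,0,90,0.1,1,0,0,90,0.1,1,0,0],
)

```text
time: 10.87
eef_pos: [0.516, -0.0894, 0.194]
tcp_rot: [0.999, 0.043, -0.001, -0.0]
contact_force: [-0.4, 0.2, -1.1]
opening: 0.901
finger_force: 0.0
```

```bash
python3 -c "
from h import *
togo(.5655,-.2264,.04)
a=shot('scene','pics/r7s.png');b=shot('top','pics/r7t.png')
c=lambda im,x,y:cv2.resize(im[y:y+60,x:x+60],(400,400),interpolation=2)
cv2.imwrite('pics/m7.png',np.hstack([c(a,335,105),c(b,225,205)]))
P={}
for n,im,(x0,y0,x1,y1) in(('scene',a,(350,125,390,155)),('top',b,(244,225,268,250))):
    h=cv2.cvtColor(im[y0:y1,x0:x1],cv2.COLOR_BGR2HSV);m=(h[...,1]>110)&(h[...,2]>60)&(h[...,0]<35)
    ys,xs=np.nonzero(m)
    if len(xs): P[n]=(xs.mean()+x0,ys.mean()+y0);print(n,len(xs),P[n],onz(n,P[n],.107).round(4))
x0,y0,x1,y1=384,193,411,220
for n,im,(x0,y0,x1,y1) in (('scene',a,(244,212,272,236)),('top',b,(384,193,411,220))):
    h=cv2.cvtColor(im[y0:y1,x0:x1],cv2.COLOR_BGR2HSV);m=(h[...,1]>110)&(h[...,2]>60)
    ys,xs=np.nonzero(m)
    if len(xs): print(n,len(xs),onz(n,(xs.mean()+x0,ys.mean()+y0),.018))
"
```

```text
pos [ 0.516  -0.0894  0.194 ] go mm [ 37.9 140.8 153.8] yaw 0.086 tilt [-0.0015  0.0006] t 10.8667
scene 206 (np.float64(366.3349514563107), np.float64(137.80582524271844)) [0.4677 0.1948 0.107 ]
top 330 (np.float64(255.62727272727273), np.float64(237.3242424242424)) [0.4711 0.1952 0.107 ]
scene 227 [ 0.56640552 -0.22647379  0.018     ]
top 242 [ 0.56484589 -0.22662441  0.018     ]
```

View pics/m7.png

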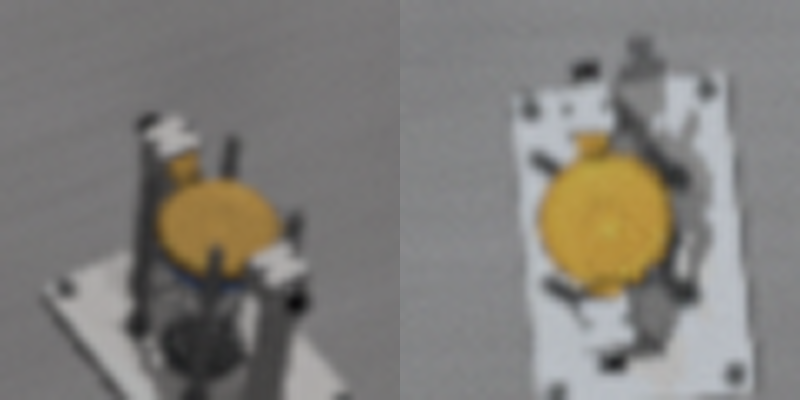

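The crops show lid 1 centred and level under both brass catches: scene crop (220,230), top crop (605,220). Now for lid 2.

arm_command(
  steps=[85,0.25,0.95,0,0,85,0.25,0.95,0,0,85,0.25,0.95,0,0,85,0.25,0.95,0,0,85,0.25,0.95,0,0,85,0.25,0.9,0,0,85,0,0,0.5,0,85,0,0,1,0],
)

```text
time: 11.63
eef_pos: [0.568, -0.2272, 0.1599]
tcp_rot: [0.999, 0.042, 0.003, 0.002]
contact_force: [1.6, -0.4, 0.3]
opening: 0.852
finger_force: 0.0
```

arm_command(
  steps=[85,0,0,1,0,85,0,0,1,0,85,0,0,1,0,85,0,0,1,0,85,0,0,0,0,85,0,0,0,0],
)

```text
time: 12.13
eef_pos: [0.5642, -0.2236, 0.0551]
tcp_rot: [0.999, 0.043, -0.002, -0.002]
contact_force: [-0.2, -0.4, -0.6]
opening: 0.85
finger_force: 0.0
```

```bash
python3 -c "
from h import *
togo(.5658,-.2264,.011)"
```

```text
pos [ 0.5642 -0.2236  0.0551] go mm [ 1.6  3.1 44.1] yaw 0.086 tilt [-0.0049  0.0033] t 12.1333
```

arm_command(
  steps=[85,0.04,0.09,0.6,0,85,0,0,0.6,0,85,0,0,0.3,0,85,0,0,0.2,0,85,0,0,0,0,85,0,0,0,0],
)

```text
time: 12.63
eef_pos: [0.5677, -0.2279, 0.016]
tcp_rot: [0.999, 0.043, 0.0, 0.0]
contact_force: [-0.7, -0.6, 0.5]
opening: 0.854
finger_force: 0.0
```

```bash
python3 -c "
from h import *
togo(.5658,-.2264,.011)"
```

```text
pos [ 0.5677 -0.2279  0.016 ] go mm [-1.8 -1.6  5. ] yaw 0.086 tilt [ 0.001  -0.0006] t 12.6333
```

arm_command(
  steps=[85,-0.05,-0.04,0.12,0,85,0,0,0,0,85,0,0,0,0],
  squeeze=60,
)

```text
time: 12.88
eef_pos: [0.566, -0.2269, 0.0125]
tcp_rot: [0.999, 0.043, 0.0, 0.0]
contact_force: [-0.4, -0.4, -0.1]
opening: 0.851
finger_force: 0.0
```

arm_command(
  steps=[40,0,0,0,0,40,0,0,0,0,40,0,0,0,0,40,0,0,0,0,40,0,0,0,0,40,0,0,0,0],
)

```text
time: 13.38
eef_pos: [0.5667, -0.2274, 0.0134]
tcp_rot: [0.999, 0.043, 0.001, 0.0]
contact_force: [-0.1, -0.0, 5.7]
opening: 0.661
finger_force: 63.6
```

```bash
python3 -c "
from h import *
togo(.5658,-.2264,.011)"
```

```text
pos [ 0.5667 -0.2274  0.0134] go mm [-0.8 -1.1  2.4] yaw 0.086 tilt [ 0.0016 -0.0009] t 13.3833
```

arm_command(
  steps=[40,0,0,-0.5,0,40,0,0,-1,0,40,0,0,-1,0,40,0,0,-1,0,40,0,0,-1,0,40,0,0,-1,0,40,0,0,-1,0,40,0,0,-1,0],
)

```text
time: 14.05
eef_pos: [0.5655, -0.2266, 0.201]
tcp_rot: [0.999, 0.043, -0.0, -0.0]
contact_force: [-0.2, 0.1, -0.8]
opening: 0.66
finger_force: 63.6
```

arm_command(
  steps=[40,-0.13,-1,0,0,40,-0.13,-1,0,0,40,-0.13,-1,0,0,40,-0.13,-1,0,0,40,-0.13,-1,0,0,40,-0.13,-1,0,0,40,-0.13,-1,0,0,40,-0.13,-1,0,0],
)

```text
time: 14.72
eef_pos: [0.5221, -0.0286, 0.1998]
tcp_rot: [0.999, 0.043, 0.0, -0.0]
contact_force: [0.0, 0.7, -0.9]
opening: 0.66
finger_force: 63.6
```

arm_command(
  steps=[40,-0.13,-1,0,0,40,-0.13,-1,0,0,40,-0.13,-1,0,0,40,-0.13,-1,0,0,40,-0.13,-1,0,0,40,-0.13,-1,0,0,40,-0.13,-1,0,0,40,-0.13,-1,0,0],
)

```text
time: 15.38
eef_pos: [0.4791, 0.1683, 0.1999]
tcp_rot: [0.999, 0.043, 0.0, -0.0]
contact_force: [-0.7, 0.0, -0.3]
opening: 0.662
finger_force: 63.6
```

arm_command(
  steps=[40,0,-0.5,0,0,40,0,0,0.5,0,40,0,0,0.5,0,40,0,0,0.5,0,40,0,0,0,0,40,0,0,0,0],
)

```text
time: 15.88
eef_pos: [0.4778, 0.1785, 0.16]
tcp_rot: [0.999, 0.042, -0.002, 0.0]
contact_force: [0.1, 0.7, -0.4]
opening: 0.662
finger_force: 63.6
```

```bash
python3 -c "
from h import *
togo(.4714,.1962,.14)"
```

```text
pos [0.4778 0.1785 0.16  ] go mm [ -4.8 -18.2  20. ] yaw 0.084 tilt [-0.0041 -0.0009] t 15.8833
```

arm_command(
  steps=[40,-0.2,-0.72,0,0,40,0,0,0.3,0,40,0,0,0.3,0,40,0,0,0,0,40,0,0,0,0,40,0,0,0,0],
)

```text
time: 16.38
eef_pos: [0.4724, 0.1967, 0.147]
tcp_rot: [0.999, 0.043, -0.0, 0.0]
contact_force: [-0.5, 1.0, -0.2]
opening: 0.661
finger_force: 63.7
```

```bash
python3 -c "
from h import *
togo(.472,.1964,.13)
a=shot('scene','pics/r8s.png')
T=ctrl.get_state()['eef_pos'];t=np.linspace(0,6.283,61);x,y=335,105
c=cv2.resize(a[y:y+60,x:x+60],(600,600),interpolation=2)
for z in (T[2],T[2]+.01):
    q=proj('scene',np.c_[.472+.03*np.cos(t),.196+.03*np.sin(t),0*t+z]);cv2.polylines(c,[((q-[x,y]+.5)*10).astype(int)],True,(0,255,0),1)
cv2.imwrite('pics/m8.png',c)"
```

```text
pos [0.4724 0.1967 0.147 ] go mm [-0.4  0.2 17. ] yaw 0.085 tilt [-0.0001 -0.0002] t 16.3833
```

View pics/m8.png

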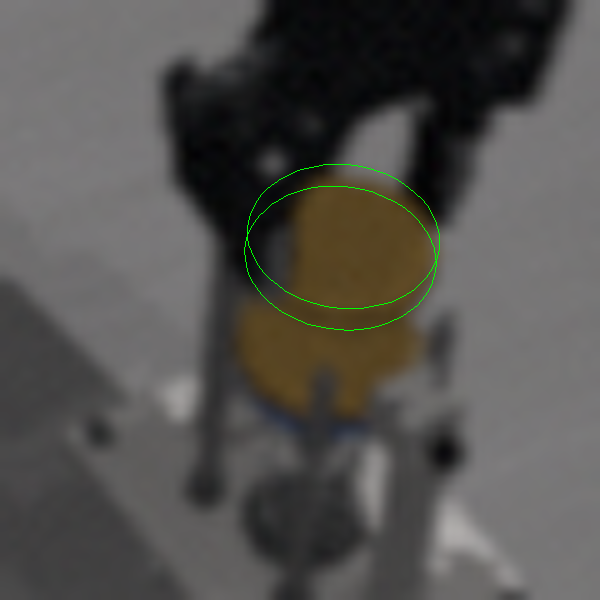

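The held lid 2, at crop (360,240), matches the predicted outline over the well, and lid 1 sits below it. I'll lower in, then push.

arm_command(
  steps=[40,0,0,0.4,0,40,0,0,0.4,0,40,0,0,0.16,0,40,0,0,0,0,40,0,0,0,0],
)

```text
time: 16.85
eef_pos: [0.4718, 0.1971, 0.1223]
tcp_rot: [0.999, 0.043, -0.001, 0.0]
contact_force: [0.2, -0.3, -0.1]
opening: 0.66
finger_force: 63.7
```

arm_command(
  steps=[40,0,0,0.16,0,40,0,0,0.16,0,40,0,0,0,0],
)

```text
time: 17.1
eef_pos: [0.4725, 0.1972, 0.115]
tcp_rot: [0.999, 0.043, 0.0, -0.0]
contact_force: [0.6, -0.1, 0.6]
opening: 0.66
finger_force: 63.8
```

arm_command(
  steps=[40,0,0,0.16,0,40,0,0,0.16,0,40,0,0,0,0],
)

```text
time: 17.35
eef_pos: [0.4732, 0.1974, 0.1077]
tcp_rot: [0.999, 0.043, 0.001, -0.0]
contact_force: [-0.4, 0.5, 5.3]
opening: 0.667
finger_force: 64.2
```

arm_command(
  steps=[40,0,0,0.16,0,40,0,0,0.16,0,40,0,0,0,0],
)

```text
time: 17.6
eef_pos: [0.4733, 0.1975, 0.1001]
tcp_rot: [0.999, 0.043, 0.001, -0.0]
contact_force: [-2.5, -0.4, 7.0]
opening: 0.664
finger_force: 64.5
```

arm_command(
  steps=[40,0,0,0.16,0,40,0,0,0,0,40,0,0,0,0],
)

```text
time: 17.85
eef_pos: [0.4734, 0.1975, 0.0966]
tcp_rot: [0.999, 0.043, 0.001, -0.0]
contact_force: [-1.0, 0.3, 6.9]
opening: 0.657
finger_force: 64.5
```

```bash
python3 -c "
from h import *
print(ctrl.get_state()['contact_force'])
a=shot('scene','pics/r9s.png');b=cv2.imread('pics/r6s.png')
c=lambda im:cv2.convertScaleAbs(cv2.resize(im[120:160,345:385],(400,400),interpolation=2),alpha=1.6)
cv2.imwrite('pics/m9.png',np.hstack([c(b),c(a)]))"
```

```text
[-1.04112962  0.31312983  6.91666783]
```

View pics/m9.png

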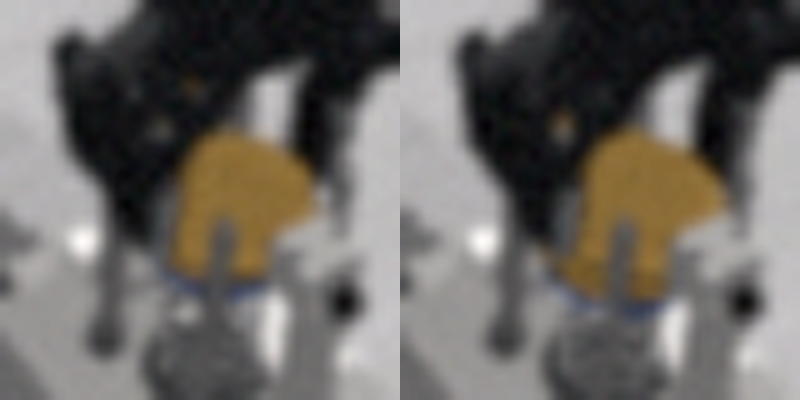

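The follower, its blue edge at crop y 315 against 295 before, is about 10 mm lower than with lid 1. The stack is right, so I'll push slightly more and release.

arm_command(
  steps=[40,0,0,0.06,0,40,0,0,0,0,40,0,0,0,0],
)

```text
time: 18.15
eef_pos: [0.4734, 0.1975, 0.0953]
tcp_rot: [0.999, 0.043, 0.001, -0.0]
contact_force: [-2.1, -0.0, 9.2]
opening: 0.661
finger_force: 64.6
```

arm_command(
  steps=[90,0,0,0,0,90,0,0,0,0,90,0,0,0,0,90,0,0,0,0],
)

```text
time: 18.48
eef_pos: [0.4716, 0.197, 0.0928]
tcp_rot: [0.999, 0.043, -0.001, 0.0]
contact_force: [-0.1, 0.4, 0.2]
opening: 0.9
finger_force: 0.0
```

arm_command(
  steps=[90,0,0,-1,0,90,0,0,-1,0,90,0,0,-1,0,90,0,0,-1,0,90,0,0.5,0,0,90,0,1,0,0,90,0,1,0,0,90,0,1,0,0],
)

```text
time: 19.15
eef_pos: [0.4792, 0.109, 0.1928]
tcp_rot: [0.999, 0.043, -0.0, 0.0]
contact_force: [1.0, 0.4, 0.6]
opening: 0.899
finger_force: 0.0
```

arm_command(
  steps=[90,0.1,1,0,0,90,0.1,1,0,0,90,0.1,1,0,0,90,0.1,1,0,0,90,0.1,1,0,0,90,0.1,1,0,0,90,0,0,0,0,90,0,0,0,0],
)

```text
time: 19.82
eef_pos: [0.5071, -0.0392, 0.1926]
tcp_rot: [0.999, 0.042, -0.001, -0.0]
contact_force: [0.5, 1.0, 0.2]
opening: 0.898
finger_force: 0.0
```

```bash
python3 -c "
from h import *
a=shot('scene','pics/r10s.png');b=shot('top','pics/r10t.png');o=cv2.imread('pics/r7s.png')
c=lambda im,x,y:cv2.resize(im[y:y+54,x:x+54],(400,400),interpolation=2)
cv2.imwrite('pics/m10.png',np.hstack([c(a,338,110),c(b,228,208)]))
for n,im,(x0,y0,x1,y1) in(('scene',a,(350,125,390,155)),('old',o,(350,125,390,155)),('top',b,(244,225,268,250))):
    h=cv2.cvtColor(im[y0:y1,x0:x1],cv2.COLOR_BGR2HSV);m=(h[...,1]>110)&(h[...,2]>60)&(h[...,0]<35)
    ys,xs=np.nonzero(m);print(n,len(xs),xs.mean()+x0,ys.mean()+y0,ys.max()+y0)
    m=(h[...,1]>90)&(abs(h[...,0].astype(int)-112)<18);ys,xs=np.nonzero(m);print('blue',len(xs),ys.mean()+y0 if len(ys) else 0)
print(ctrl.get_state()['time'])"
```

```text
scene 218 366.4633027522936 138.4862385321101 147
blue 0 0
old 206 366.3349514563107 137.80582524271844 146
blue 0 0
top 338 255.5887573964497 237.12721893491124 248
blue 0 0
19.9167
```

View pics/m10.png

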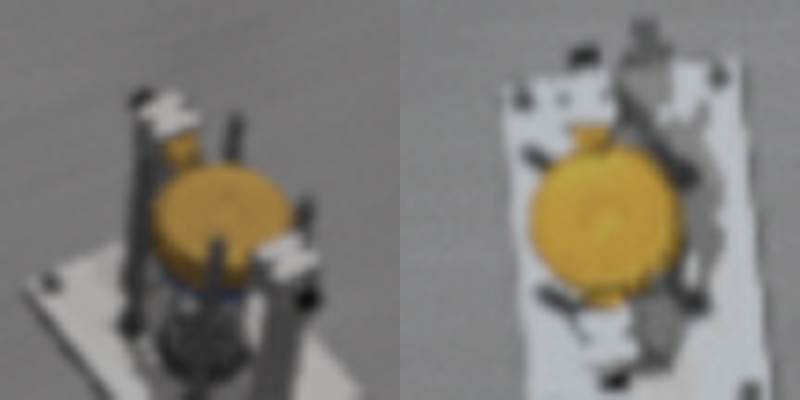

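Both lids are stacked level under both brass catches: scene crop (225,220), top crop (605,220). The top face is where lid 1's was and the rim is thicker. I'll hand in.

```bash
python3 -c "
from h import *
print(ctrl.sign_off())"
```

```text
the job is handed in; nothing more can be done
None
```

Both gold lids were pushed in past the catches and still sat level under them in the last pictures; I handed the job in at about 20 s of arm time, and the hand-in gave no verdict.

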